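Prime the slitting machine's oilers in order

ROBOT

A 6-joint arm with a two-finger parallel gripper is mounted at the origin on the work surface. World frame = base frame: x ahead of the robot, y to its left, z up, the work surface at z = 0. Lengths are in m, angles in rad, forces in N, time in s.
With the tool pointing down it reaches from about 0.4 to 0.825 m from the base axis. Payload 7 kg.
Tool frame: the origin (TCP) lies on the mounting face of the last link; the fingertips stand arm.tcp_to_tips ahead of it and the grasp point (between the pads) lies 159 mm ahead of it (arm.tcp_to_tips is the distance from the TCP to the fingertips, in m); z points along the fingers, y is the direction in which the jaws open and shut (so a half turn about z gives the same grasp; the last joint's range is limited). The gripper opens to 88 mm and grips with 3 to 60 N. Pads are 19 mm wide; open, the fingers measure 130 mm over their backs; the gripper's body (78 mm by 193 mm) begins 47 mm behind the grasp point.
Start: joints at [1.586, 0.359, 0.012, 0, -1.224, -0.288], TCP at [0.182, 0.65, 0.405] pointing down, gripper open.
Joint ranges: [-3.07, 3.07], [-1.43, 2.12], [-1.02, 1.25], [-3.03, 1.67], [-3.05, -0], [-3.03, 3.03]. Speed limits (rad/s): [2.39, 2.39, 3.01, 3.14, 3.14, 3.14].

INTERFACE

Orientations are given as [roll, pitch, yaw] about the fixed x, y, z axes, in that order (R = Rz(yaw) Ry(pitch) Rx(roll)).
In Python, from station import arm, cams, job_done, finder gives the robot as it stands.
- The arm moves only by the tool play_rows, never from a script. Its argument "targets" is a list that holds one entry, the list of rows, each a list of 4 numbers: the shift along the tool's x, y, z in m, then the turn about the tool's z in degrees. A call has 1 to 5 rows; each row is the pose to reach, as a shift and turn from the pose commanded when the call began, along the tool's axes at that moment; what a row does not reach only later rows make up. A row lasts 1/8 s, in which the tool goes at most 62.5 mm and 10.7 degrees, less where a joint would pass 70% of its speed; a pose out of reach is approached as far as the arm can. A call with a gripper value outside its range is refused whole. "grip" is the closure in counts, from 0 (fully open) to 255 (shut), set as the call begins (left out, the last holds). The fingers move at their own pace and stop on an object; "newtons" is the grip in N (left out, the last holds). Time passes only in rows, so rows that repeat a pose let the fingers close. It gives the time, the measured TCP pose, the force and the opening at its end, in the units of the state.
- arm.get_state(): the state, without advancing time (a new reading comes with each control period).
- cams.grab_frame(name): name is "scene" or "top" or "wrist"; returns (picture, depth): 400x640x3 uint8, red, green, blue; 400x640 float32, m along the optical axis (not along the pixel's ray), 0 where there is no reading.
- cams.camera_params(name): a dict with "intrinsics" (3x3 intrinsics, pixels), "D" ([k1, k2, p1, p2, k3] as OpenCV has them; the pictures are not rectified), "position" and "attitude" of the camera in the world. Camera axes: x right, y down, z forward; pixel columns grow to the right and rows downward; lengths in m; the calibration is good to about 2 mm. A picture is of the moment at which its call begins: read the wrist's pose just before it. camera_params takes no time and is no camera call; for the wrist camera it gives the pose at the moment of the call.
- job_done(): hands the job in, once; it reports no verdict.
Trained networks look in the newest picture that a camera, given by its name, has taken for a name from the list of things; names that differ only in an ending like _2 or _b are one class to them, and where a whole thing is asked for, a point or a joint stands for the part that bears it (a point fixed in the world has none). Each returns a list of dicts, best first, with "score" (0 to 1); they miss things now and then, are a little off and sometimes report something else, mostly with a low value. They report only what shows in the picture. A call takes as long as a camera call.
- finder.find_in(camera, query): "xyz" ([x, y, z] in m, in world coordinates, good to about 4 mm: the middle of the surface that is visible of it).
- finder.masks_of(camera, query): "mask" (400x640 bool, what is visible of it).
The state is a dict: "t": time; "q": joint angles; "qd": joint speeds; "joint_efforts": joint torques, N m; "eef_pos": TCP position; "ee_rot": TCP orientation; "force": force on the tool from outside, world axes, zero at the start; "moment": the same for the moment, N m; "width": finger opening in m.
Only numpy, scipy, OpenCV 4.12 (cv2) and the standard library are available. Lean on these libraries where they do the work, as an engineer would, in place of code of your own. Each camera call takes 0.05 s, during which the arm holds its last target. There are 200 camera calls.

TASK

Prime the strap slitting machine before it is started: with the fingertips, gently press the plungers of its three oilers fully down one after the other, first the one with the broad round cap, then the one with the square cap, last the one with the small round cap. They stay down by themselves; do not pull any of them up, and leave the die, the buckle, the screwdriver and the bowl of buckles where they are.

Things in the scene. Friction and masses are not known exactly. Their poses are not given: they have to be found in the camera images.
- machine: strap slitting machine fixed to the bench: dark grey bed 170 (x) x 420 (y) x 60 mm high on a 200 x 460 mm foot; origin under its centre. Two slitting shafts run along its y on its -x side (cheeks up to 115 mm above the bench), handwheel at its +y end (up to 120 mm above the bench). Three oilers stand on the bed on its +x side, in a row along y about 130 mm apart; which oiler is in which place varies
- broad_oiler: brass oiler that carries the broad round cap, fixed upright on the machine's bed: 38 mm wide flange, 26 mm wide body, 50 mm high; origin at the centre of its foot, 60 mm above the bench; z up
- broad_top (a point): centre of the top face of the broad round cap (flat round disc 44 mm across, 12 mm thick, plain steel, level) on its plunger; moves with it. The cap sits on a stiff spring on the stem that gives 0.4 mm per N (about 1.2 mm while the plunger is moving) and up to 8 mm, so the force builds up softly at the stop. With the plunger at 0 it is 140 mm above the bench, fully down and let go 128 mm
- broad_plunger (a joint): how far this plunger is pressed down, m: 0 is up (it starts between 0 and 0.003), 0.012 is fully down at a solid stop; it counts as down from 0.009. No spring: it moves with about 3 N of steady friction and stays where it is left. It could be pulled up to -0.008, which spoils it (anything above -0.004 is let pass). More than 30 N on an oiler damages it
- square_oiler: brass oiler that carries the square cap, fixed upright on the machine's bed: 38 mm wide flange, 26 mm wide body, 50 mm high; origin at the centre of its foot, 60 mm above the bench; z up
- square_top (a point): centre of the top face of the square cap (square plate 30 x 30 mm, 12 mm thick, plain steel, level) on its plunger; moves with it. The cap sits on a stiff spring on the stem that gives 0.4 mm per N (about 1.2 mm while the plunger is moving) and up to 8 mm, so the force builds up softly at the stop. With the plunger at 0 it is 140 mm above the bench, fully down and let go 128 mm
- square_plunger (a joint): how far this plunger is pressed down, m: 0 is up (it starts between 0 and 0.003), 0.012 is fully down at a solid stop; it counts as down from 0.009. No spring: it moves with about 3 N of steady friction and stays where it is left. It could be pulled up to -0.008, which spoils it (anything above -0.004 is let pass). More than 30 N on an oiler damages it
- small_oiler: brass oiler that carries the small round cap, fixed upright on the machine's bed: 38 mm wide flange, 26 mm wide body, 50 mm high; origin at the centre of its foot, 60 mm above the bench; z up
- small_top (a point): centre of the top face of the small round cap (small round disc 22 mm across, 12 mm thick, plain steel, level) on its plunger; moves with it. The cap sits on a stiff spring on the stem that gives 0.4 mm per N (about 1.2 mm while the plunger is moving) and up to 8 mm, so the force builds up softly at the stop. With the plunger at 0 it is 140 mm above the bench, fully down and let go 128 mm
- small_plunger (a joint): how far this plunger is pressed down, m: 0 is up (it starts between 0 and 0.003), 0.012 is fully down at a solid stop; it counts as down from 0.009. No spring: it moves with about 3 N of steady friction and stays where it is left. It could be pulled up to -0.008, which spoils it (anything above -0.004 is let pass). More than 30 N on an oiler damages it
- bowl: bystander: round metal bowl of buckles, 170 mm across, 55 mm high, loose on the bench beyond the machine's -y end; origin under its centre
- die: bystander: loose round stepped steel die, 38 mm across, 32 mm high, standing on the bed between two oilers; origin under its centre
- buckle: bystander: loose flat steel buckle about 49 x 34 mm, 5 to 7 mm thick, lying on the bed between two oilers; origin under its centre
- screwdriver: bystander: screwdriver with an orange handle, loose on the bench on the machine's +x side, lying roughly along its y

How it is judged:
On the way, in this order (a step that is already met when the one before it is completed fails the run):
1. the broad round cap is pressed down (value of joint broad_plunger above 0.009 m), for 0.1 s.
2. the square cap is pressed down (value of joint square_plunger above 0.009 m), for 0.1 s.
3. the small round cap is pressed down (value of joint small_plunger above 0.009 m), for 0.1 s.
At the end, for the whole second after the job is handed in: all three plungers are down (0.009 m or more of their 0.012 m), and the four bystanders are within 15 mm of where they began (value of joint each of broad_plunger, square_plunger, small_plunger above 0.009 m and distance of each of bowl, die, buckle, screwdriver from where it was at the start of the episode below 0.015 m); the robot touches nothing.
It fails at once if the square cap is pressed (past 6 mm) before the broad round cap is down (value of joint square_plunger above 0.006 m and value of joint broad_plunger below 0.0085 m).
It fails at once if the small round cap is pressed (past 6 mm) before the other two are down (value of joint small_plunger above 0.006 m and value of joint any of broad_plunger, square_plunger below 0.0085 m).
It fails at once if a plunger is pulled up more than 4 mm (value of joint any of broad_plunger, square_plunger, small_plunger below -0.004 m).
It fails at once if an oiler is pushed harder than 30 N (contact force between anything else and broad_oiler above 30 N or contact force between anything else and square_oiler above 30 N or contact force between anything else and small_oiler above 30 N).
It fails at once if a bystander is moved more than 15 mm (lifted, carried or knocked) (distance of any of bowl, die, buckle, screwdriver from where it was at the start of the episode above 0.015 m).
It also fails if it takes over 48 s, if anything falls off the work surface, if the arm or the gripper's body presses on something with over 40 N, if the wrist force passes 120 N, or if a joint passes its speed limit or range.

## Working session

There is one attempt and no reset: what is moved stays moved. The work goes in short steps, Python scripts to look and compute and a tool call to move; the robot and the scene stay as the last step left them, time stands still between calls to the robot, and variables do not carry over. Pictures are saved under pics/ and viewed, about 8 in all and at most 12, crops included, and the job is handed in when it is done.

Besides the shell and the picture viewer there is one more tool, called after ">>>" by a JSON object that holds its "method" and its "body", one argument or row to a line. play_rows: Moves the arm, as the interface text tells. Its arguments: {"type":"object","properties":{"targets":{"type":"array","items":{"type":"array","items":{"type":"array","items":{"type":"number"}}}},"grip":{"type":"number"},"newtons":{"type":"number"}},"required":["targets"]}

```bash
mkdir -p pics; python3 - <<'E'
from station import arm,cams,finder
import cv2
s=arm.get_state();print(s['t'],s['eef_pos'],s['ee_rot'],s['force'],s['width'],arm.tcp_to_tips)
im={}
for c in("top","scene"):
    p,d=cams.grab_frame(c);cv2.imwrite(f"pics/{c}0.png",p[:,:,::-1])
    print(c,cams.camera_params(c)["position"])
    for n in("broad_top","square_top","small_top","machine","die"):
        if c=="scene" and n in("machine","die"):continue
        print(n,[( [round(float(v),4) for v in r["xyz"]],round(float(r["score"]),2)) for r in finder.find_in(c,n)][:4])
E
```

```text
0.0 [0.18181193 0.64985221 0.40370952] [ 3.13991216e+00 -1.56604870e-04 -2.72903932e-01] [ 0.24084919 -0.05355779 -0.77060362] 0.08740233713220141 0.1781
top [ 0.43054862 -0.06261765  0.90483328]
broad_top [([0.609, -0.2485, 0.1382], 0.79)]
square_top [([0.6173, -0.1098, 0.1376], 0.81), ([0.6275, 0.0203, 0.0994], 0.53), ([0.6199, -0.1102, 0.1392], 0.3)]
small_top [([0.6325, 0.0255, 0.1366], 0.65)]
machine [([0.5646, -0.093, 0.058], 0.71)]
die [([0.636, -0.0458, 0.0813], 0.52)]
scene [ 1.10094202 -0.35672124  0.67541006]
broad_top [([0.6148, -0.2533, 0.1402], 0.69)]
square_top [([0.6216, -0.1163, 0.14], 0.63)]
small_top [([0.7622, -0.0904, 0.0226], 0.29)]
```

View pics/top0.png

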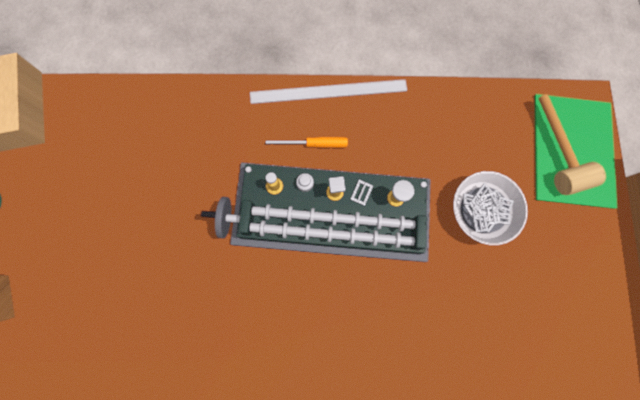

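View pics/scene0.png

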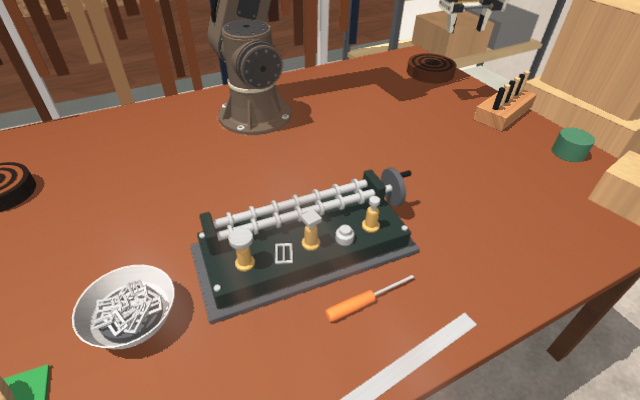

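The top picture shows small round at (271,178), the die at (305,182), square at (337,184), the buckle at (362,192) and broad at (403,190). The scene picture agrees on the order. I'll move towards the broad cap at the current height, closing the fingers on the way.

>>> {"method": "play_rows", "body": {
  "targets": [
    [[0.035,0.04,0,0],[0.075,0.086,0,0],[0.115,0.132,0,0],[0.155,0.178,0,0],[0.195,0.224,0,0]]
  ],
  "grip": 255,
  "newtons": 10
}}

```text
t: 1.12
eef_pos: [0.3098, 0.3798, 0.405]
ee_rot: [-3.141, -0.0, -0.272]
force: [1.0, 0.9, 0.5]
width: 0.0429
```

>>> {"method": "play_rows", "body": {
  "targets": [
    [[0.04,0.046,0,0],[0.08,0.092,0,0],[0.12,0.137,0,0],[0.16,0.183,0,0],[0.2,0.229,0,0]]
  ]
}}

```text
t: 1.75
eef_pos: [0.4406, 0.1054, 0.4053]
ee_rot: [-3.14, -0.001, -0.272]
force: [0.9, 0.7, 0.5]
width: 0.0007
```

>>> {"method": "play_rows", "body": {
  "targets": [
    [[0.04,0.046,0,0],[0.08,0.092,0,0],[0.11,0.127,0,0],[0.13,0.149,0,0],[0.13,0.149,0,0]]
  ]
}}

```text
t: 2.38
eef_pos: [0.5258, -0.0729, 0.4043]
ee_rot: [3.141, 0.0, -0.276]
force: [-0.9, 0.1, 0.3]
width: 0.0004
```

```bash
cat > h.py <<'E'
from station import arm,cams,finder
import numpy as np,cv2
from scipy.spatial.transform import Rotation as R
def rot(a):
    a=np.array(a,float)
    if a.shape==(3,3):return a
    return R.from_euler('xyz',a).as_matrix() if a.size==3 else R.from_quat(a).as_matrix()
def cloud(c):
    P=cams.camera_params(c);p,d=cams.grab_frame(c)
    v,u=np.nonzero(d>0);K=np.array(P["intrinsics"],float)
    n=cv2.undistortPoints(np.stack([u,v],1).astype(float).reshape(-1,1,2),K,np.array(P["D"],float)).reshape(-1,2)
    X=np.c_[n,np.ones(len(n))]*d[v,u][:,None]
    return p,u,v,X@rot(P["attitude"]).T+np.array(P["position"])
def caps(c):
    p,u,v,W=cloud(c)
    for n,g in dict(broad=(.612,-.25),square=(.619,-.112),small=(.63,.025)).items():
        m=(np.hypot(*(W[:,:2]-g).T)<.04)&(W[:,2]>.130)&(W[:,2]<.15)
        if m.sum()<8:print(c,n,m.sum());continue
        Q=W[m];zt=np.percentile(Q[:,2],70);T=Q[abs(Q[:,2]-zt)<.004]
        (r)=cv2.minAreaRect(T[:,:2].astype(np.float32)*1000)
        print(c,n,m.sum(),"mean",T.mean(0).round(4),"rect",np.round(r[0],1),np.round(r[1],1),"px",u[m].mean().round(),v[m].mean().round())
    return p
def shift(x,y,tipz):
    s=arm.get_state();A=rot(s["ee_rot"]);tip=s["eef_pos"]+A[:,2]*arm.tcp_to_tips
    print("tip",tip.round(4),"shift",(A.T@(np.array([x,y,tipz])-tip)).round(4),"F",np.round(s["force"],1))
E
python3 - <<'E'
from h import *
print(cams.camera_params("top")["attitude"])
for c in("top","scene","wrist"):
    p=caps(c);cv2.imwrite(f"pics/{c}1.png",p[:,:,::-1])
shift(.611,-.25,.2)
E
```

```text
[-2.94248863 -0.01061485 -1.56456167]
top broad 362 mean [ 0.6081 -0.2496  0.1394] rect [ 608.9 -249.4] [41.9 43.1] px 403.0 191.0
top square 0
top small 0
scene broad 418 mean [ 0.6107 -0.2506  0.1394] rect [ 609.  -250.1] [42.3 44.1] px 240.0 238.0
scene square 233 mean [ 0.6221 -0.1148  0.139 ] rect [ 621.2 -114.1] [31.7 30.1] px 310.0 218.0
scene small 89 mean [0.635  0.0213 0.1385] rect [635.4  22.1] [20.4 19.7] px 374.0 200.0
wrist broad 3638 mean [ 0.6096 -0.2472  0.14  ] rect [ 608.5 -247.8] [44.1 41.7] px 529.0 32.0
wrist square 1937 mean [ 0.6216 -0.1115  0.1398] rect [ 621.6 -111.5] [29.8 30.2] px 337.0 69.0
wrist small 837 mean [0.6345 0.0235 0.1394] rect [634.7  24.1] [21.1 21.2] px 154.0 106.0
tip [ 0.525  -0.0709  0.2266] shift [0.1311 0.1493 0.0265] F [-0.5  0.4 -0.2]
```

View pics/wrist1.png

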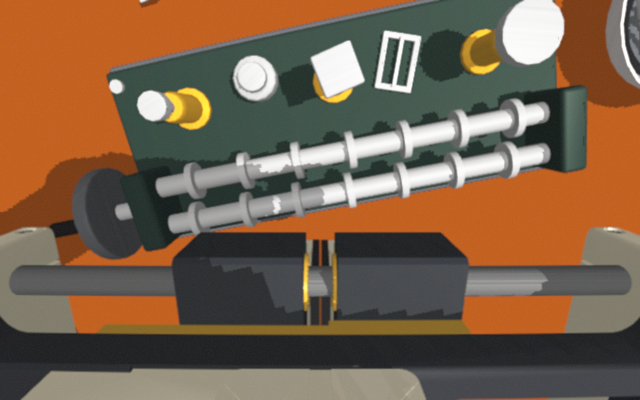

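The wrist picture shows small at (154,106), square at (337,69) and broad at (529,32), and all three cameras agree within about 3 mm. Next I'll move above the broad cap.

>>> {"method": "play_rows", "body": {
  "targets": [
    [[0.035,0.04,0,0],[0.075,0.086,0,0],[0.11,0.127,0.01,0],[0.129,0.149,0.035,0],[0.129,0.149,0.065,0]]
  ]
}}

```text
t: 3.15
eef_pos: [0.6101, -0.2502, 0.3389]
ee_rot: [3.142, -0.001, -0.274]
force: [0.1, -0.0, -0.3]
width: 0.0005
```

>>> {"method": "play_rows", "body": {
  "targets": [
    [[0,0,0.004,0],[0,0,0.008,0],[0,0,0.012,0],[0,0,0.015,0],[0,0,0.015,0]]
  ]
}}

```text
t: 3.78
eef_pos: [0.6093, -0.2493, 0.325]
ee_rot: [-3.141, -0.0, -0.273]
force: [0.2, -0.2, -0.3]
width: 0.0007
```

```bash
python3 - <<'E'
from h import *
shift(.609,-.249,.125)
caps("scene")
E
```

```text
tip [ 0.6094 -0.2493  0.1469] shift [-0.0004 -0.0001  0.0219] F [ 0.2 -0.2 -0.3]
scene broad 278 mean [ 0.6182 -0.2517  0.1392] rect [ 615.4 -250. ] [31.9 42.6] px 241.0 240.0
scene square 235 mean [ 0.6221 -0.1146  0.139 ] rect [ 621.5 -114. ] [31.1 30. ] px 310.0 218.0
scene small 89 mean [0.6353 0.0217 0.1385] rect [634.8  22.4] [20.7 18.5] px 374.0 200.0
```

>>> {"method": "play_rows", "body": {
  "targets": [
    [[0,0,0.004,0],[0,0,0.007,0],[0,0,0.01,0],[0,0,0.013,0],[0,0,0.016,0]]
  ]
}}

```text
t: 4.45
eef_pos: [0.6093, -0.2495, 0.3086]
ee_rot: [3.142, -0.0, -0.273]
force: [-1.3, 0.4, 3.5]
width: 0.0004
```

>>> {"method": "play_rows", "body": {
  "targets": [
    [[0,0,0.002,0],[0,0,0.004,0],[0,0,0.006,0],[0,0,0.006,0],[0,0,0.006,0]]
  ]
}}

```text
t: 5.08
eef_pos: [0.6093, -0.2494, 0.3034]
ee_rot: [3.141, -0.0, -0.273]
force: [-2.9, 1.6, 8.1]
width: -0.0001
```

8 N, up from 3.5 N while the plunger was sliding, means it is on the stop. I'll lift, check, and move over to the square cap.

>>> {"method": "play_rows", "body": {
  "targets": [
    [[0,0,-0.01,0],[0,0,-0.03,0],[0,0,-0.045,0],[-0.008,-0.044,-0.045,0],[-0.018,-0.095,-0.045,0]]
  ]
}}

```text
t: 5.7
eef_pos: [0.6176, -0.1528, 0.3481]
ee_rot: [-3.141, -0.001, -0.275]
force: [0.7, 0.7, -0.2]
width: 0.0005
```

>>> {"method": "play_rows", "body": {
  "targets": [
    [[-0.007,-0.039,0,0],[-0.007,-0.039,0.012,0],[-0.007,-0.039,0.022,0],[-0.007,-0.039,0.022,0]]
  ]
}}

```text
t: 6.2
eef_pos: [0.6209, -0.1145, 0.3244]
ee_rot: [3.141, 0.002, -0.274]
force: [0.6, -0.1, 0.2]
width: 0.0002
```

```bash
python3 - <<'E'
from h import *
shift(.6215,-.1125,.125)
caps("scene");caps("top")
E
```

```text
tip [ 0.6205 -0.1145  0.1463] shift [ 0.0005 -0.0022  0.0213] F [ 0.6 -0.1  0.2]
scene broad 10 mean [ 0.6151 -0.2484  0.1304] rect [ 617.5 -247.5] [21.8 38.2] px 242.0 241.0
scene square 155 mean [ 0.6284 -0.1163  0.1388] rect [ 622.2 -113.9] [29.4 29.6] px 311.0 220.0
scene small 90 mean [0.6353 0.0214 0.1383] rect [634.8  22.4] [20.2 19.1] px 374.0 200.0
top broad 18 mean [ 0.6085 -0.2485  0.1306] rect [ 609.  -249.5] [28.9 30.2] px 402.0 191.0
top square 14 mean [ 0.6068 -0.1116  0.1384] rect [ 607.2 -108.5] [ 4.7 14.4] px 335.0 191.0
top small 91 mean [0.6333 0.0233 0.1386] rect [633.2  23.4] [19.8 18.6] px 271.0 178.0
```

The broad cap's top is now below 0.130, so it is down. Pressing the square cap.

>>> {"method": "play_rows", "body": {
  "targets": [
    [[0,-0.002,0.004,0],[0,-0.002,0.007,0],[0,-0.002,0.01,0],[0,-0.002,0.013,0],[0,-0.002,0.016,0]]
  ]
}}

```text
t: 6.92
eef_pos: [0.6219, -0.1118, 0.3097]
ee_rot: [3.141, -0.0, -0.273]
force: [-1.8, -1.1, 2.5]
width: 0.0004
```

>>> {"method": "play_rows", "body": {
  "targets": [
    [[0,0,0.002,0],[0,0,0.004,0],[0,0,0.006,0],[0,0,0.006,0],[0,0,0.006,0]]
  ]
}}

```text
t: 7.55
eef_pos: [0.6219, -0.1118, 0.3041]
ee_rot: [3.141, -0.0, -0.273]
force: [-2.3, -0.9, 6.0]
width: 0.0006
```

>>> {"method": "play_rows", "body": {
  "targets": [
    [[0,0,0.001,0],[0,0,0.001,0]]
  ]
}}

```text
t: 7.8
eef_pos: [0.6219, -0.1118, 0.3033]
ee_rot: [3.141, -0.001, -0.273]
force: [-3.7, -1.6, 7.7]
width: 0.0005
```

>>> {"method": "play_rows", "body": {
  "targets": [
    [[0,0,-0.01,0],[0,0,-0.03,0],[0,0,-0.045,0],[-0.008,-0.044,-0.045,0],[-0.018,-0.095,-0.045,0]]
  ]
}}

```text
t: 8.43
eef_pos: [0.6302, -0.0149, 0.3482]
ee_rot: [-3.141, -0.001, -0.275]
force: [1.4, 0.9, -0.3]
width: 0.0009
```

>>> {"method": "play_rows", "body": {
  "targets": [
    [[-0.006,-0.039,0,0],[-0.006,-0.039,0.012,0],[-0.006,-0.039,0.022,0],[-0.006,-0.039,0.022,0],[-0.006,-0.039,0.022,0]]
  ]
}}

```text
t: 9.05
eef_pos: [0.635, 0.0229, 0.3258]
ee_rot: [3.141, -0.0, -0.274]
force: [1.6, -0.1, 0.4]
width: 0.0007
```

```bash
sed -i 's/>.130)&/>.122)\&/' h.py; python3 - <<'E'
from h import *
shift(.6345,.0235,.125)
caps("scene");caps("top")
E
```

```text
tip [0.635  0.0229 0.1477] shift [-0.0006 -0.0005  0.0227] F [ 1.6 -0.1  0.4]
scene broad 369 mean [ 0.611  -0.2509  0.128 ] rect [ 609.2 -250.1] [41.6 43.2] px 240.0 241.0
scene square 211 mean [ 0.6221 -0.1146  0.1279] rect [ 621.2 -113.8] [31.1 30.4] px 310.0 221.0
scene small 76 mean [0.6385 0.0203 0.1383] rect [638.6  20.8] [21.  12.2] px 374.0 202.0
top broad 340 mean [ 0.6083 -0.2495  0.1281] rect [ 608.1 -250.4] [41.2 42.8] px 402.0 192.0
top square 210 mean [ 0.6201 -0.1128  0.128 ] rect [ 620.6 -112.7] [30.4 29.8] px 336.0 186.0
top small 0
```

Both the broad and square caps are now at 128 mm, fully down. Pressing the small one.

>>> {"method": "play_rows", "body": {
  "targets": [
    [[0,0,0.004,0],[0,0,0.007,0],[0,0,0.01,0],[0,0,0.013,0],[0,0,0.016,0]]
  ]
}}

```text
t: 9.78
eef_pos: [0.6349, 0.0238, 0.3097]
ee_rot: [3.141, -0.0, -0.273]
force: [-1.5, -0.3, 2.8]
width: 0.0006
```

>>> {"method": "play_rows", "body": {
  "targets": [
    [[0,0,0.002,0],[0,0,0.004,0],[0,0,0.006,0],[0,0,0.007,0],[0,0,0.007,0]]
  ]
}}

```text
t: 10.4
eef_pos: [0.6349, 0.0238, 0.3033]
ee_rot: [3.142, -0.0, -0.273]
force: [-2.9, -1.0, 7.1]
width: 0.0007
```

Now I'll lift straight up and back away towards the robot so the cameras can see.

>>> {"method": "play_rows", "body": {
  "targets": [
    [[0,0,-0.01,0],[0,0,-0.04,0],[0,0,-0.09,0],[-0.04,0,-0.1,0],[-0.1,0,-0.1,0]]
  ]
}}

```text
t: 11.02
eef_pos: [0.5386, 0.0511, 0.4034]
ee_rot: [-3.14, -0.001, -0.274]
force: [-1.3, 1.1, 0.1]
width: 0.0005
```

>>> {"method": "play_rows", "body": {
  "targets": [
    [[-0.03,-0.02,0,0],[-0.05,-0.06,0,0],[-0.05,-0.08,0,0],[-0.05,-0.08,0,0]]
  ]
}}

```text
t: 11.52
eef_pos: [0.5124, 0.1425, 0.4026]
ee_rot: [-3.141, -0.0, -0.271]
force: [-0.2, -0.2, -0.4]
width: 0.0007
```

```bash
python3 - <<'E'
from h import *
shift(.6345,.0235,.125)
caps("top");p=caps("scene");cv2.imwrite("pics/scene2.png",p[:,:,::-1])
a=cv2.imread("pics/scene0.png");d=cv2.absdiff(a,p[:,:,::-1]).max(2)
for n,(u,v) in dict(die=(345,235),buckle=(284,253),driver=(370,298),bowl=(125,308)).items():
    print(n,(d[v-10:v+10,u-10:u+10]>40).mean())
E
```

```text
tip [0.5124 0.1425 0.2245] shift [0.1495 0.082  0.0995] F [-0.2 -0.2 -0.4]
top broad 342 mean [ 0.6081 -0.2496  0.1281] rect [ 608.3 -249.8] [41.4 42.5] px 402.0 192.0
top square 210 mean [ 0.6201 -0.1127  0.1281] rect [ 620.6 -112.7] [30.7 29.6] px 336.0 185.0
top small 83 mean [0.6333 0.023  0.1279] rect [633.2  23.2] [20.9 19.6] px 271.0 179.0
scene broad 377 mean [ 0.6108 -0.2508  0.1282] rect [ 609.3 -250.9] [42.9 41.5] px 240.0 241.0
scene square 213 mean [ 0.622  -0.1146  0.1279] rect [ 621.1 -114.2] [31.6 30.2] px 310.0 221.0
scene small 78 mean [0.6354 0.0215 0.1276] rect [635.1  21.5] [20.8 20.9] px 373.0 204.0
die 0.0
buckle 0.0
driver 0.0
bowl 0.0
```

View pics/scene2.png

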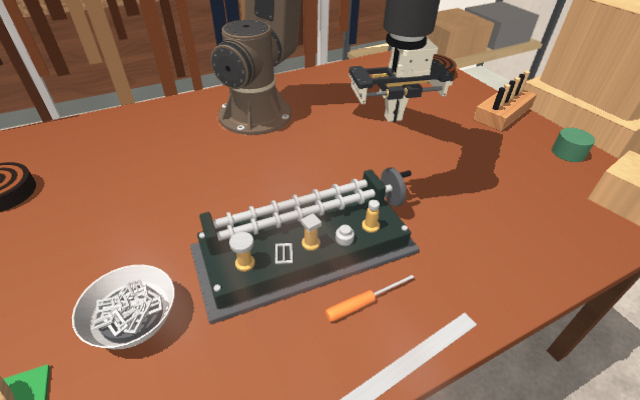

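The picture shows all three caps lowered, at (240,241), (310,221) and (373,204). The die, buckle, screwdriver and bowl haven't moved, and the gripper is clear of everything at (400,85).

```bash
python3 -c "
from station import job_done
print(job_done())"
```

```text
the job is handed in; nothing more can be done
None
```

I pressed the three oilers down with the closed fingertips in the order asked: broad round cap, square cap, then small round cap. I handed the job in shortly after 11.5 s on the robot's clock, against the 48 s limit.

- **Force:** the highest vertical force I read was about 8 N per cap, well under the 30 N limit. I only read it at the end of each move.
- **Plungers:** after the arm backed away, the top and scene cameras both measured all three caps at 127.6–128.2 mm. Fully down is 128 mm.
- **Bystanders:** small patches over the die, buckle, screwdriver and bowl looked the same in the scene picture before and after.
- **Arm:** it was clear of everything when I handed in, and no check failed or disagreed.

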